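Top up a spring-loaded test-cassette magazine

TASK

Top up the analyser's spring-loaded magazine with the two test cassettes from the black mat, one at a time: press each one down on the stack, slide it in under the two retaining lips, sample-well end outwards, and push it on until you feel it bear on the back stop, with a light push of 5 to 10 N, then let go. The stop is not always at the same setting; do not ram it or squash the spring solid, and leave the tube rack, bottle and jar where they are.

Things in the scene. Friction and masses are not known exactly. Their poses are not given: they have to be found in the camera images.
- magazine: Open-topped grey plastic magazine on an aluminium stand (150 x 80 x 8 mm) screwed to the bench; it does not move. Origin: on the bench, below the centre of a home cassette at the middle setting of the stop; x points from the open front to the back stop, z up. White cassettes (two at the start) are stacked inside on a spring-loaded follower that presses the stack up against the lips.
- lips (a point): Middle of the front edge of the two steel retaining lips: magazine x = 16 mm, y = 0, z = 70 mm = underside of the lips. They run to x = 48 mm, are 3 mm thick and reach in to y = +-12.5 mm, so they cover the two edges of the rear of a home cassette. The top of the stack rests against them (z = 70 mm) at the start and after each cassette loaded.
- mouth (a point): Middle of the lead-in ahead of the lips: magazine x = 8.5 mm, z = 70 mm. From here to x = 16 mm the lips turn up by 3 mm and the cheeks turn out by 2.5 mm. Behind it the cheeks' inner faces are at y = +-16.5 mm, 3 mm thick, 73 mm high. In front of it (x = -56 to 8 mm) the cheeks are only 52 mm high and the front wall (x = -56 to -53 mm) 56 mm, so fingers can hold a cassette's sides there.
- follower (a joint): How far the follower and its stack are pressed down, m: 0 at the start (top of the stack touching the lips), 0.010 with one more cassette loaded, 0.020 with two; the spring is squashed solid at 0.026. Spring force: 3 N at 0, rising 0.12 N per mm (4.2 N at 0.010, 5.4 N at 0.020).
- back_stop: Back stop of the magazine: a fixed bracket (origin and axes as the magazine) with a rigid upright steel plate on a screw, which is set for each batch: its face is somewhere from magazine x = 31 to 49 mm, up to z = 73 mm. The setting is not measured: it is found by feel. A home cassette has its rear end on the plate, so its centre is then from x = -9 to 9 mm. More than 13 N rams it.
- cassette_1: White plastic test cassette, a slab 80 x 30 x 10 mm (x, y, z), about 25 g, lying flat on the mat. Origin: centre of its underside; its -x end carries the sample well, its +x end goes into the magazine first. Identical to cassette_2; the order does not matter.
- cassette_2: The other cassette, the same as cassette_1.
- cassette_1_well (a point): Round sample well (12 mm across, grey rim, dark centre) on the top face of cassette_1, 28 mm from its centre towards its -x end.
- cassette_2_well (a point): The same well on cassette_2.
- mat: Black rubber work mat, 170 x 220 x 3 mm, fixed to the bench, on which the two cassettes lie (its top is at z = 3 mm). Origin: centre of its underside.
- tube_rack: Bystander: black rack 144 x 100 mm with capped blood tubes, 96 mm high; origin at the centre of its underside.
- control_bottle: Bystander: white bottle, 36 mm across, 65 mm high; origin at the centre of its underside.
- sample_jar: Bystander: clear jar with a red lid, 52 mm across, 60 mm high; origin at the centre of its underside.
Mind the look-alikes: they are no part of the job. What is shaped like the magazine but green is not meant.

How it is judged:
By the outcome, as a careful person would: the job done as asked, in the order asked, and still so for the second after the job is handed in, with the robot touching nothing.
It also fails if it takes over 61 s, if anything falls off the work surface, if the arm or the gripper's body presses on something with over 40 N, if the wrist force passes 120 N, or if a joint passes its speed limit or range.

ROBOT

A 7-joint arm with a two-finger parallel gripper is mounted at the origin on the work surface. World frame = base frame: x ahead of the robot, y to its left, z up, the work surface at z = 0. Lengths are in m, angles in degrees, forces in N, time in s.
With the tool pointing down it reaches from about 0.425 to 0.875 m from the base axis. Payload 4.7 kg.
Tool frame: the origin (TCP) lies on the mounting face of the last link; the fingertips stand 182 mm ahead of it and the grasp point (between the pads) lies 164 mm ahead of it; z points along the fingers, y is the line along which they close (so a half turn about z gives the same grasp; the last joint's range is limited). The gripper opens to 87 mm and grips with 3 to 60 N. Pads are 19 mm wide; open, the fingers measure 117 mm over their backs; the gripper's body (75 mm by 190 mm) begins 51 mm behind the grasp point.
Start: joints at [-66.114, 18.392, -4.016, 83.108, 1.295, 78.541, -3.26], TCP at [0.255, 0.598, 0.405] pointing down, gripper open.
Joint ranges: [-163.93, 163.93], [-17.29, 119.83], [-79.2, 71.16], [3.27, 140.29], [-89.18, 269.18], [5.43, 117.66], [-154.24, 154.24]. Speed limits (degrees/s): [147.25, 147.25, 180, 180, 180, 180, 180].

INTERFACE

Orientations are given as [roll, pitch, yaw] about the fixed x, y, z axes, in that order (R = Rz(yaw) Ry(pitch) Rx(roll)).
In Python, from cell import env gives the robot as it stands.
- The arm moves only by the tool servo_tool, never from a script. Its argument "plan" is a list of rows, each an object with "xyz": the shift along the tool's x, y, z in cm, a list of three; "twist": the turn, a rotation vector about the tool's x, y, z in degrees, a list of three; "jaw": the closure, from 0 (fully open) to 1 (shut). In form: [{"xyz": [x, y, z], "twist": [wx, wy, wz], "jaw": jaw}, ...]. A call has 1 to 10 rows; each row is the pose to reach, as a shift and turn from the pose commanded when the call began, along the tool's axes at that moment; what a row does not reach only later rows make up. A row lasts 1/12 s, in which the tool goes at most 41.7 mm and 7.16 degrees, less where a joint would pass 70% of its speed; a pose out of reach is approached as far as the arm can. A call with a gripper value outside its range is refused whole. The fingers move at their own pace and stop on an object; "newtons" is the grip in N (left out, the last holds). Time passes only in rows, so rows that repeat a pose let the fingers close. It gives the time, the measured TCP pose, the force, the opening and the grip force at its end, in the units of the state.
- env.get_obs(): the state, without advancing time (a new reading comes with each control period).
- env.read_camera(name): name is "scene" or "side" or "wrist"; returns a dict with "img" (400x640x3 uint8, red, green, blue), "camera_matrix" (3x3 intrinsics, pixels), "R" (3x3) and "t" (3): a world point X has camera coordinates R X + t. Camera axes: x right, y down, z forward; pixel columns grow to the right and rows downward; lengths in m; the calibration is good to about 2 mm. A picture is of the moment at which its call begins. There is no depth.
- env.sign_off(): hands the job in; it is judged then, once.
The state is a dict: "time_s": time; "qpos": joint angles; "joint_velocities": joint speeds; "effort": joint torques, N m; "tool_pos": TCP position; "tool_rot": TCP orientation; "force": force on the tool from outside, world axes, zero at the start; "wrist_torque": the same for the moment, N m; "grip_width": finger opening in m; "grasp_force": force on a finger pad.
Only numpy, scipy, OpenCV 4.12 (cv2) and the standard library are available. Lean on these libraries where they do the work, as an engineer would, in place of code of your own. Each camera call takes 0.05 s, during which the arm holds its last target. There are 200 camera calls.

## Working session

There is one attempt and no reset: what is moved stays moved. The work goes in short steps, Python scripts to look and compute and a tool call to move; the robot and the scene stay as the last step left them, time stands still between calls to the robot, and variables do not carry over. Pictures are saved under pics/ and viewed, at most 10 in all, crops included, and the job is handed in when it is done.

Besides the shell and the picture viewer there is one more tool, called after ">>>" as name(argument=value, ...) on one line, values as JSON. servo_tool: Moves the arm, as the interface text tells. Its arguments: {"type":"object","properties":{"plan":{"type":"array","items":{"type":"object","properties":{"xyz":{"type":"array","items":{"type":"number"}},"twist":{"type":"array","items":{"type":"number"}},"jaw":{"type":"number"}}}},"newtons":{"type":"number"}},"required":["plan"]}

```bash
ls; mkdir -p pics; python3 - <<'E'
from cell import env
import cv2,pickle
d={}
for n in ["scene","side"]:
    c=env.read_camera(n); d[n]=c
    cv2.imwrite(f"pics/{n}0.png",c["img"][:,:,::-1])
pickle.dump(d,open("c0.pkl","wb"))
o=env.get_obs(); print({k:o[k] for k in ["time_s","tool_pos","tool_rot","force","grip_width"]})
E
```

```text
pics
{'time_s': 0.1, 'tool_pos': array([0.25475157, 0.59778723, 0.40375346]), 'tool_rot': array([-1.79898271e+02,  6.12444927e-03,  1.56921938e+02]), 'force': array([ 0.5112536 ,  0.27840056, -0.46955295]), 'grip_width': 0.08692498738063881}
```

View pics/scene0.png

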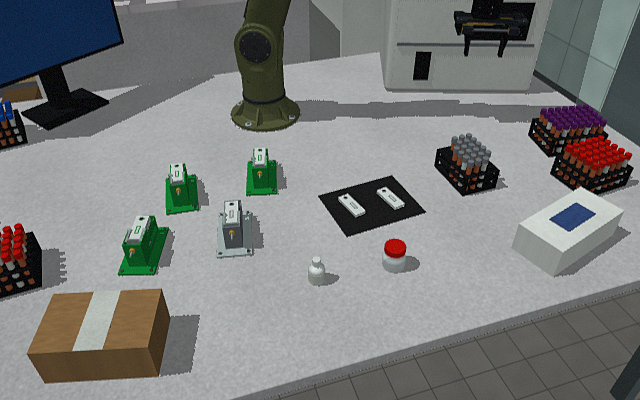

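View pics/side0.png

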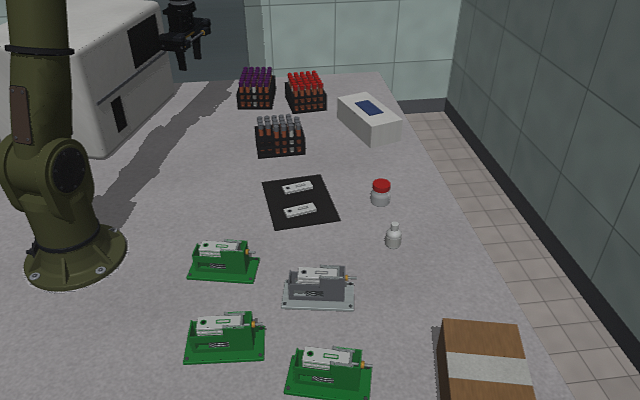

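The scene view shows the grey magazine at about (235,228) among green look-alikes, and the mat at (372,205) with cassettes at (351,205) and (390,197). In the side view the magazine is at (320,288) and the cassettes at (298,188) and (300,210). I'll enlarge those areas.

```bash
python3 - <<'E'
import cv2,pickle,numpy as np
d=pickle.load(open("c0.pkl","rb"))
def crop(n,x,y,w,h,s=5):
    return cv2.resize(d[n]["img"][y:y+h,x:x+w,::-1],(w*s,h*s),interpolation=cv2.INTER_CUBIC)
a=np.hstack([crop("scene",205,190,60,75,6),crop("side",275,255,88,90,5)[:450]])
b=crop("scene",310,170,120,70,6)[:, :]
print(a.shape)
cv2.imwrite("pics/m.png",a)
# mat region cassettes by thresholding
for n,(x,y,w,h) in {"scene":(325,182,95,48),"side":(268,178,65,45)}.items():
    g=cv2.cvtColor(d[n]["img"],cv2.COLOR_RGB2GRAY)[y:y+h,x:x+w]
    m=(g>110).astype(np.uint8)
    cs,_=cv2.findContours(m,cv2.RETR_EXTERNAL,cv2.CHAIN_APPROX_NONE)
    for c in cs:
        if cv2.contourArea(c)>60: print(n,cv2.minAreaRect(c),(x,y),cv2.contourArea(c))
def ray(n,u,v,z):
    c=d[n];r=c["R"].T@np.linalg.solve(c["camera_matrix"],[u,v,1]);o=-c["R"].T@c["t"]
    return (o+r*(z-o[2])/r[2]).round(4)
for n,u,v in [("scene",351,205),("scene",390,197),("side",298,188),("side",300,210)]: print(n,ray(n,u,v,.013))
print(ray("scene",235,205,.07),ray("side",320,270,.07))
E
```

```text
(450, 800, 3)
scene ((70.49999237060547, 39.5), (46.99999237060547, 14.999998092651367), -0.0) (325, 182) 325.5
scene ((7.5, 36.0), (15.0, 22.0), 0.0) (325, 182) 168.5
scene ((26.266033172607422, 22.714962005615234), (29.924530029296875, 11.404462814331055), 43.02506637573242) (325, 182) 282.5
scene ((65.12389373779297, 15.858407974243164), (30.10306739807129, 11.288651466369629), 41.18592834472656) (325, 182) 278.0
scene ((84.0, 11.0), (22.0, 20.0), 90.0) (325, 182) 219.0
scene ((20.0, 5.5), (11.0, 40.0), 90.0) (325, 182) 201.5
side ((31.652938842773438, 31.688236236572266), (9.436476707458496, 31.12952423095703), 77.47119140625) (268, 178) 241.0
side ((29.299997329711914, 8.900001525878906), (8.451006889343262, 29.543603897094727), 77.90524291992188) (268, 178) 197.0
side ((59.5, 10.5), (21.0, 9.0), 90.0) (268, 178) 91.5
scene [0.5357 0.0941 0.013 ]
scene [0.5367 0.1995 0.013 ]
side [0.5376 0.1892 0.013 ]
side [0.5323 0.0898 0.013 ]
[ 0.5158 -0.1882  0.07  ] [ 0.5442 -0.1947  0.07  ]
```

View pics/m.png

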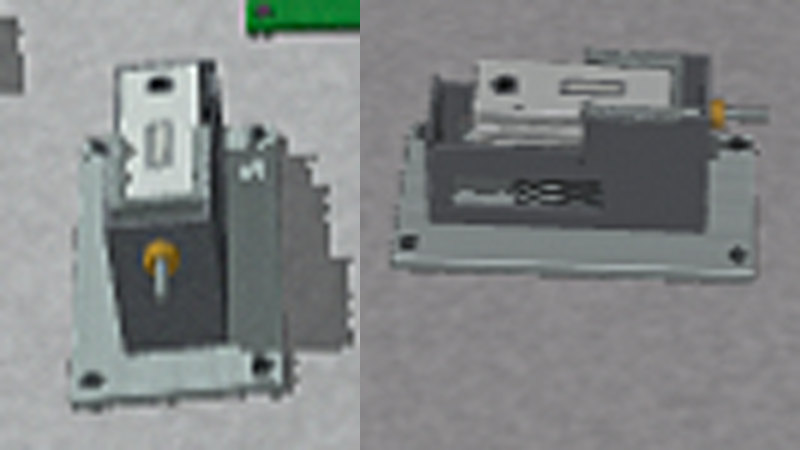

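The grey magazine opens towards the robot: low front cheeks at the robot end, lips and orange-screw back stop at the +x end, about (0.53,-0.19) and roughly along world x. I'll move over the mat for a wrist look.

>>> servo_tool(plan=[{"xyz":[-43.6,-30.7,4],"twist":[0,0,-23],"jaw":0},{"xyz":[-43.6,-30.7,4],"twist":[0,0,-23],"jaw":0},{"xyz":[-43.6,-30.7,4],"twist":[0,0,-23],"jaw":0},{"xyz":[-43.6,-30.7,4],"twist":[0,0,-23],"jaw":0},{"xyz":[-43.6,-30.7,4],"twist":[0,0,-23],"jaw":0},{"xyz":[-43.6,-30.7,4],"twist":[0,0,-23],"jaw":0},{"xyz":[-43.6,-30.7,4],"twist":[0,0,-23],"jaw":0},{"xyz":[-43.6,-30.7,4],"twist":[0,0,-23],"jaw":0},{"xyz":[-43.6,-30.7,4],"twist":[0,0,-23],"jaw":0},{"xyz":[-43.6,-30.7,4],"twist":[0,0,-23],"jaw":0}])

```text
time_s: 0.93
tool_pos: [0.4734, 0.2439, 0.3734]
tool_rot: [180.0, -0.0, 179.9]
force: [0.0, 0.7, -0.8]
grip_width: 0.0868
grasp_force: 0.0
```

```bash
cat > h.py <<'E'
from cell import env
import cv2,pickle,numpy as np
from scipy.spatial.transform import Rotation as Ro
def st():
    o=env.get_obs()
    print("t",round(o["time_s"],2),"p",o["tool_pos"].round(4),"r",o["tool_rot"].round(2),"F",o["force"].round(1),"w",round(o["grip_width"],4),"g",np.round(o["grasp_force"],1)); return o
def go(p,rpy):
    "shift (cm) and twist (deg) from the measured pose to TCP p,rpy"
    o=env.get_obs();R=Ro.from_euler("xyz",o["tool_rot"],degrees=True)
    print("xyz",(R.inv().apply(np.array(p)-o["tool_pos"])*100).round(2),"twist",(R.inv()*Ro.from_euler("xyz",rpy,degrees=True)).as_rotvec(degrees=True).round(2))
def shot(n,name):
    c=env.read_camera(n);pickle.dump(c,open(name+".pkl","wb"));cv2.imwrite(f"pics/{name}.png",c["img"][:,:,::-1]);return c
def ray(c,u,v,z):
    r=c["R"].T@np.linalg.solve(c["camera_matrix"],[u,v,1]);o=-c["R"].T@c["t"]
    return o+r*(z-o[2])/r[2]
def proj(c,X):
    q=(c["R"]@np.atleast_2d(X).T).T+c["t"];q=q@c["camera_matrix"].T;return q[:,:2]/q[:,2:]
E
python3 - <<'E'
from h import *
st(); go([.536,.145,.365],[180,0,180])
E
```

```text
t 0.93 p [0.4734 0.2439 0.3734] r [ 1.7999e+02 -1.0000e-02  1.7993e+02] F [ 0.   0.7 -0.8] w 0.0868 g 0.0
xyz [-6.27 -9.88  0.84] twist [ 0.01 -0.01 -0.07]
```

>>> servo_tool(plan=[{"xyz":[-6.3,-9.9,0.8],"twist":[0,0,0],"jaw":0},{"xyz":[-6.3,-9.9,0.8],"twist":[0,0,0],"jaw":0},{"xyz":[-6.3,-9.9,0.8],"twist":[0,0,0],"jaw":0},{"xyz":[-6.3,-9.9,0.8],"twist":[0,0,0],"jaw":0},{"xyz":[-6.3,-9.9,0.8],"twist":[0,0,0],"jaw":0}])

```text
time_s: 1.35
tool_pos: [0.5365, 0.1441, 0.3651]
tool_rot: [-179.9, -0.1, 179.6]
force: [0.7, 0.3, 0.1]
grip_width: 0.0869
grasp_force: 0.0
```

```bash
python3 - <<'E'
from h import *
st(); c=shot("wrist","w1")
print(c["R"].round(3),(-c["R"].T@c["t"]).round(4)); print(ray(c,320,200,.013))
E
```

```text
t 1.35 p [0.5365 0.1441 0.3651] r [-1.7995e+02 -5.0000e-02  1.7960e+02] F [0.7 0.3 0.1] w 0.0869 g 0.0
[[ 0.008  1.    -0.001]
 [ 0.958 -0.007  0.285]
 [ 0.285 -0.003 -0.958]] [0.4581 0.145  0.3453]
[0.55899074 0.14104556 0.013     ]
```

View pics/w1.png

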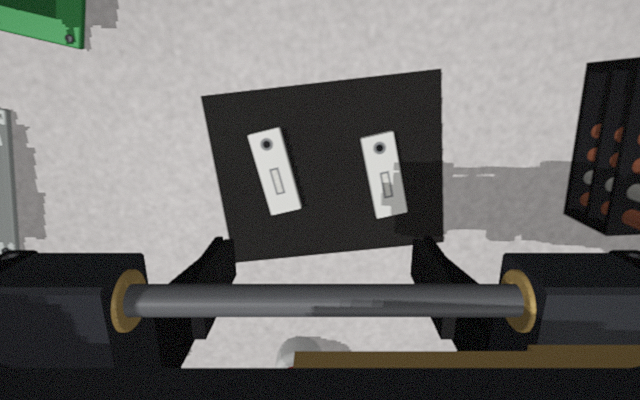

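Wrist view: cassettes lie with wells towards the robot, wells at (266,144) and (379,148), with their +x ends at about (286,212) and (392,215). Now I'll look over the magazine.

```bash
python3 - <<'E'
from h import *
c=pickle.load(open("w1.pkl","rb"))
g=cv2.cvtColor(c["img"],cv2.COLOR_RGB2GRAY)
for (x,y,w,h) in [(240,115,68,110),(350,120,65,105)]:
    m=(g[y:y+h,x:x+w]>75).astype(np.uint8)
    cs,_=cv2.findContours(m,cv2.RETR_EXTERNAL,cv2.CHAIN_APPROX_NONE)
    k=max(cs,key=cv2.contourArea)+np.array([x,y])
    P=np.array([ray(c,*q,.013)[:2] for q in k[:,0]],dtype=np.float32)
    r=cv2.minAreaRect(P*1000); print(cv2.boundingRect(k),r, cv2.minAreaRect(k))
for u,v in [(266,144),(379,148)]: print(ray(c,u,v,.013))
go([.50,-.19,.42],[180,0,180])
E
```

```text
(247, 127, 55, 89) ((531.5538940429688, 98.69737243652344), (81.22754669189453, 32.16001892089844), 13.290438652038574) ((274.1490173339844, 171.23638916015625), (86.07427215576172, 34.52606201171875), 74.47589111328125)
(360, 131, 48, 88) ((535.5314331054688, 201.84593200683594), (81.96044921875, 32.07204818725586), 12.675930976867676) ((384.3763122558594, 174.31417846679688), (84.2789077758789, 35.3101692199707), 78.51800537109375)
[0.50469869 0.09181039 0.013     ]
[0.50915931 0.1960694  0.013     ]
xyz [  3.48 -33.64  -5.48] twist [ 0.01 -0.07 -0.18]
```

>>> servo_tool(plan=[{"xyz":[4.5,-33.5,-5],"twist":[0,0,0],"jaw":0},{"xyz":[4.5,-33.5,-5],"twist":[0,0,0],"jaw":0},{"xyz":[4.5,-33.5,-5],"twist":[0,0,0],"jaw":0},{"xyz":[4.5,-33.5,-5],"twist":[0,0,0],"jaw":0},{"xyz":[4.5,-33.5,-5],"twist":[0,0,0],"jaw":0},{"xyz":[4.5,-33.5,-5],"twist":[0,0,0],"jaw":0},{"xyz":[4.5,-33.5,-5],"twist":[0,0,0],"jaw":0},{"xyz":[4.5,-33.5,-5],"twist":[0,0,0],"jaw":0},{"xyz":[4.5,-33.5,-5],"twist":[0,0,0],"jaw":0},{"xyz":[4.5,-33.5,-5],"twist":[0,0,0],"jaw":0}])

```text
time_s: 2.23
tool_pos: [0.4896, -0.1905, 0.4165]
tool_rot: [-180.0, 0.1, 179.7]
force: [0.5, -0.2, -0.4]
grip_width: 0.0867
grasp_force: 0.0
```

```bash
python3 - <<'E'
from h import *
st(); c=shot("wrist","w2")
im=c["img"][40:290,190:510,::-1]; cv2.imwrite("pics/w2c.png",cv2.resize(im,(800,625))[:600])
E
```

```text
t 2.23 p [ 0.4896 -0.1905  0.4165] r [-1.7996e+02  8.0000e-02  1.7967e+02] F [ 0.5 -0.2 -0.4] w 0.0867 g 0.0
```

View pics/w2c.png

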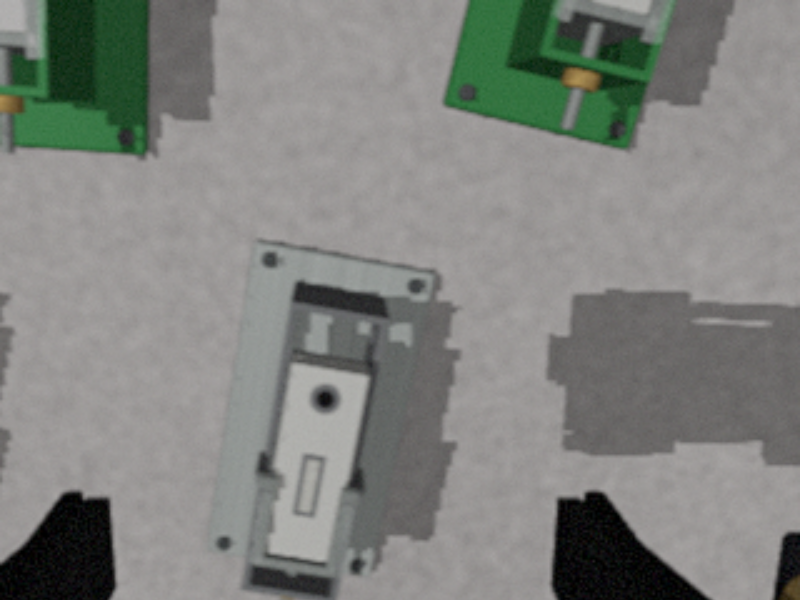

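The wrist view shows the whole grey magazine: cassette top corners at about (294,365), (371,374), (267,556) and (327,564), front-wall top corners at (297,304) and (386,317), and stand corners at (257,240) and (436,272). I'll fit the pose from these.

```bash
python3 - <<'E'
from h import *
from scipy.optimize import least_squares
c=pickle.load(open("w2.pkl","rb")); d=pickle.load(open("c0.pkl","rb"))
f=lambda p:np.array(p)/2.5+[190,40]
# crop px, magazine coords; s = cassette centre x
obs=[((294,365),(-40,-15,70),1),((371,374),(-40,15,70),1),((267,556),(40,-15,70),1),((327,564),(40,12.5,73),1),((297,304),(-56,-19.5,56),0),((386,317),(-56,19.5,56),0),((325,399),(-28,0,70),1)]
T=lambda q,X:np.c_[q[0]+X[:,0]*np.cos(q[2])-X[:,1]*np.sin(q[2]),q[1]+X[:,0]*np.sin(q[2])+X[:,1]*np.cos(q[2]),X[:,2]]
def pts(q): return T(q,np.array([np.array(o[1])+[q[3]*1000*o[2],0,0] for o in obs])/1000.)
fun=lambda q:((proj(c,pts(q))-f([o[0] for o in obs]))).ravel()
r=least_squares(fun,[.53,-.19,-.18,0],x_scale=[.01,.01,.1,.01],loss="soft_l1")
q=r.x; print(q[:2],np.degrees(q[2]),q[3]); print(fun(q).reshape(-1,2).round(1))
print("scale px/mm",abs(np.diff(proj(c,[[.53,-.19,.07],[.53,-.18,.07]])[:,0]))/10)
L=[[(-56,-19.5,56),(-56,19.5,56)],[(8,-19.5,73),(48,-19.5,73)],[(8,19.5,73),(48,19.5,73)],[(16,-12.5,73),(48,-12.5,73)],[(16,12.5,73),(48,12.5,73)],[(-56,-19.5,52),(8,-19.5,52)],[(-56,19.5,52),(8,19.5,52)],[(48,-19.5,73),(48,19.5,73)],[(-40+q[3]*1000,-15,70),(-40+q[3]*1000,15,70)],[(16,-12.5,70),(16,-16.5,70)],[(-75,-40,8),(75,-40,8)],[(-75,40,8),(75,40,8)]]
out=[]
for cam,(x,y,w,h),S in [(c,(260,120,110,165),3.6),(d["side"],(275,255,88,90),5)]:
    im=cv2.resize(cam["img"][y:y+h,x:x+w,::-1],None,fx=S,fy=S,interpolation=cv2.INTER_CUBIC)
    for a in L:
        p=((proj(cam,T(q,np.array(a)/1000.))-[x,y]+.5)*S).astype(int)
        cv2.line(im,tuple(map(int,p[0])),tuple(map(int,p[1])),(0,0,255),1)
    out.append(cv2.copyMakeBorder(im,0,600-im.shape[0],0,0,cv2.BORDER_CONSTANT) if im.shape[0]<600 else im[:600])
o=np.hstack(out)[:, :800];cv2.imwrite("pics/ov.png",o)
E
```

```text
[ 0.53483781 -0.19642073] -8.938624566895284 0.0036748471158362115
[[-0.8 -0.7]
 [-0.   0.3]
 [-0.9 -0.5]
 [ 2.3  1.4]
 [-3.2 -0.4]
 [ 1.3  0.4]
 [ 0.7  0.1]]
scale px/mm [1.03846975]
```

View pics/ov.png

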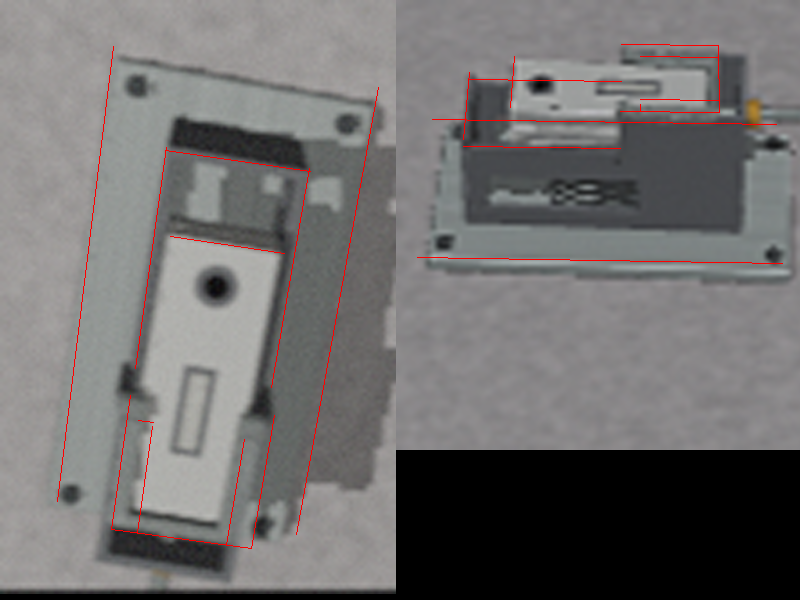

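The fit is roughly right, but yaw looks about 1–2° short. The stand's four screw holes at (137,86), (347,124), (70,493) and (265,526) are clean features, so I'll use those for the yaw and centre line.

```bash
python3 - <<'E'
from h import *
c=pickle.load(open("w2.pkl","rb")); d=pickle.load(open("c0.pkl","rb"))
f=lambda p:np.array(p)/3.6+[259.5,119.5]
H=np.array([ray(c,*f(p),.008)[:2] for p in [(137,86),(347,124),(70,493),(265,526)]])
S=np.array([ray(d["side"],u/5+274.5,v/5+254.5,.008)[:2] for u,v in [(418-360,132),(738-360,145),(407-360,242),(738-360,254)]])
for n,A in (("wrist",H),("side",S)):
    ds=[A[2]-A[0],A[3]-A[1],A[1]-A[0],A[3]-A[2]] if n=="wrist" else [A[1]-A[0],A[3]-A[2],A[0]-A[2],A[1]-A[3]]
    print(n,A.mean(0).round(4),[ (round(float(np.linalg.norm(v)),4),round(float(np.degrees(np.arctan2(v[1],v[0]))),1)) for v in ds])
# candidate points in world: front wall top mid z=56, cassette well z=70
a=(ray(c,*f((171,148)),.056)+ray(c,*f((308,169)),.056))/2; w=ray(c,*f((216,287)),.07)
e=(ray(c,*f((167,236)),.07)+ray(c,*f((283,253)),.07))/2; e2=(ray(c,*f((131,510)),.07)+ray(c,*f((218,525)),.07))/2
lipf=(ray(c,*f((126,395)),.073),ray(c,*f((264,418)),.073))
print("front wall mid",a,"well",w,"cas front",e,"cas rear",e2,"cheek fronts",lipf)
for n,(u,v) in {"cheekfront near":(583-360,110),"frontwall near":(428-360,148),"cheek front far":(586-360,50)}.items(): 
    print(n,ray(d["side"],u/5+274.5,v/5+254.5,.052 if "wall" in n else .073))
E
```

```text
wrist [ 0.539  -0.1987] [(0.1359, -10.9), (0.1363, -10.4), (0.0642, 79.4), (0.0653, 79.1)]
side [ 0.5382 -0.1985] [(0.1388, -11.1), (0.1369, -10.6), (0.064, 81.0), (0.0627, 79.3)]
front wall mid [ 0.47886092 -0.18734857  0.056     ] well [ 0.51035407 -0.1938011   0.07      ] cas front [ 0.49879864 -0.19132122  0.07      ] cas rear [ 0.57725599 -0.20592834  0.07      ] cheek fronts (array([ 0.53948177, -0.21810837,  0.073     ]), array([ 0.54633393, -0.18119241,  0.073     ]))
cheekfront near [ 0.53932129 -0.21624932  0.073     ]
frontwall near [ 0.47664674 -0.20807911  0.052     ]
cheek front far [ 0.54537379 -0.18158209  0.073     ]
```

Magazine origin comes out at about (0.5347,-0.1980) with yaw -10.7°; the stack sits at x≈+3.5 mm. Cassette A is at (0.532,0.098) yaw 13.3°, and B at (0.536,0.202) yaw 12.7°. I'll grip 13 mm towards the well end so the fingers stay ahead of the tall cheeks.

```bash
python3 - <<'E'
from h import *
go([.5193,.0954,.235],[180,0,-166.7])
E
```

```text
xyz [-2.83 28.3  18.12] twist [  0.05   0.04 -13.41]
```

>>> servo_tool(plan=[{"xyz":[-2.8,28.3,18.1],"twist":[0,0,-13.4],"jaw":0},{"xyz":[-2.8,28.3,18.1],"twist":[0,0,-13.4],"jaw":0},{"xyz":[-2.8,28.3,18.1],"twist":[0,0,-13.4],"jaw":0},{"xyz":[-2.8,28.3,18.1],"twist":[0,0,-13.4],"jaw":0},{"xyz":[-2.8,28.3,18.1],"twist":[0,0,-13.4],"jaw":0},{"xyz":[-2.8,28.3,18.1],"twist":[0,0,-13.4],"jaw":0},{"xyz":[-2.8,28.3,18.1],"twist":[0,0,-13.4],"jaw":0},{"xyz":[-2.8,28.3,18.1],"twist":[0,0,-13.4],"jaw":0},{"xyz":[-2.8,28.3,18.1],"twist":[0,0,-13.4],"jaw":0},{"xyz":[-2.8,28.3,18.1],"twist":[0,0,-13.4],"jaw":0}])

```text
time_s: 3.12
tool_pos: [0.5166, 0.1009, 0.2324]
tool_rot: [179.9, -0.3, -166.1]
force: [-0.4, 0.5, -0.1]
grip_width: 0.0871
grasp_force: 0.0
```

```bash
python3 - <<'E'
from h import *
st();go([.5193,.0954,.1868],[180,0,-166.7])
E
```

```text
t 3.12 p [0.5166 0.1009 0.2324] r [ 179.91   -0.27 -166.08] F [-0.4  0.5 -0.1] w 0.0871 g 0.0
xyz [-0.15 -0.6   4.55] twist [ 0.09 -0.27  0.62]
```

>>> servo_tool(plan=[{"xyz":[0,0,0],"twist":[0,0,0],"jaw":0},{"xyz":[0,0,0],"twist":[0,0,0],"jaw":0}])

```text
time_s: 3.28
tool_pos: [0.5187, 0.0948, 0.2353]
tool_rot: [-180.0, 0.0, -166.7]
force: [0.1, -0.4, -0.5]
grip_width: 0.0871
grasp_force: 0.0
```

```bash
python3 - <<'E'
from h import *
st();go([.5193,.0954,.1868],[180,0,-166.7])
E
```

```text
t 3.28 p [0.5187 0.0948 0.2353] r [-1.8000e+02  5.0000e-02 -1.6666e+02] F [ 0.1 -0.4 -0.5] w 0.0871 g 0.0
xyz [-0.07  0.04  4.85] twist [-0.    0.05  0.04]
```

>>> servo_tool(plan=[{"xyz":[0,0,3],"twist":[0,0,0],"jaw":0.3},{"xyz":[0,0,4.5],"twist":[0,0,0],"jaw":0.4},{"xyz":[0,0,4.8],"twist":[0,0,0],"jaw":0.4},{"xyz":[0,0,4.8],"twist":[0,0,0],"jaw":0.8},{"xyz":[0,0,4.8],"twist":[0,0,0],"jaw":0.8},{"xyz":[0,0,4.8],"twist":[0,0,0],"jaw":0.8},{"xyz":[0,0,4.8],"twist":[0,0,0],"jaw":0.8},{"xyz":[0,0,4.8],"twist":[0,0,0],"jaw":0.8},{"xyz":[0,0,4.8],"twist":[0,0,0],"jaw":0.8},{"xyz":[0,0,4.8],"twist":[0,0,0],"jaw":0.8}], newtons=40)

```text
time_s: 4.12
tool_pos: [0.5188, 0.0949, 0.187]
tool_rot: [180.0, 0.0, -166.7]
force: [-0.2, -0.3, 1.7]
grip_width: 0.0295
grasp_force: 40.0
```

```bash
cat >> h.py <<'E'
O=np.array([.5347,-.1980]);Y=np.radians(-10.7);U=np.array([np.cos(Y),np.sin(Y)]);N=np.array([-U[1],U[0]])
def mag(): # TCP in magazine coords, mm; force along magazine axes
    o=env.get_obs();r=o["tool_pos"][:2]-O
    print("mag x,y,z mm",(r@U*1e3).round(1),(r@N*1e3).round(1),(o["tool_pos"][2]*1e3).round(1),"F",(o["force"][:2]@U).round(1),(o["force"][:2]@N).round(1),o["force"][2].round(1))
def gomag(x,y,z): p=O+U*x/1e3+N*y/1e3; go([*p,z/1e3],[180,0,169.3])
E
python3 - <<'E'
from h import *
st()
go([.5187,.0948,.30],[180,0,180])
gomag(-47,0,270)
c=shot("side","s1")
E
```

```text
t 4.12 p [0.5188 0.0949 0.187 ] r [ 1.7999e+02  4.0000e-02 -1.6667e+02] F [-0.2 -0.3  1.7] w 0.0295 g 40.0
xyz [ 1.00e-02 -0.00e+00 -1.13e+01] twist [1.000e-02 3.000e-02 1.333e+01]
xyz [  9.49 -26.95  -8.3 ] twist [1.000e-02 3.000e-02 2.403e+01]
```

>>> servo_tool(plan=[{"xyz":[0,0,-4],"twist":[0,0,0],"jaw":0.8},{"xyz":[0,0,-8],"twist":[0,0,0],"jaw":0.8},{"xyz":[3,-9,-11],"twist":[0,0,7],"jaw":0.8},{"xyz":[9.5,-27,-11],"twist":[0,0,24],"jaw":0.8},{"xyz":[9.5,-27,-11],"twist":[0,0,24],"jaw":0.8},{"xyz":[9.5,-27,-11],"twist":[0,0,24],"jaw":0.8},{"xyz":[9.5,-27,-11],"twist":[0,0,24],"jaw":0.8},{"xyz":[9.5,-27,-11],"twist":[0,0,24],"jaw":0.8},{"xyz":[9.5,-27,-11],"twist":[0,0,24],"jaw":0.8},{"xyz":[9.5,-27,-11],"twist":[0,0,24],"jaw":0.8}])

```text
time_s: 5.0
tool_pos: [0.4861, -0.1987, 0.2979]
tool_rot: [-179.7, 0.1, 168.7]
force: [0.2, -0.4, -0.2]
grip_width: 0.0293
grasp_force: 40.0
```

>>> servo_tool(plan=[{"xyz":[0,0,0],"twist":[0,0,0],"jaw":0.8},{"xyz":[0,0,0],"twist":[0,0,0],"jaw":0.8},{"xyz":[0,0,0],"twist":[0,0,0],"jaw":0.8}])

```text
time_s: 5.25
tool_pos: [0.4888, -0.1882, 0.2964]
tool_rot: [180.0, -0.0, 169.5]
force: [0.3, 0.0, -0.1]
grip_width: 0.0298
grasp_force: 40.0
```

```bash
python3 - <<'E'
from h import *
st();mag();gomag(-48,0,256)
c=shot("side","s2");a=c["img"][235:325,255:365,::-1]
w=shot("wrist","w3")["img"][100:300,190:440,::-1]
a=cv2.resize(a,(440,360),interpolation=cv2.INTER_CUBIC);b=cv2.resize(w,(360,288));b=cv2.copyMakeBorder(b,0,72,0,0,cv2.BORDER_CONSTANT)
cv2.imwrite("pics/v7.png",np.hstack([a,b]))
E
```

```text
t 5.25 p [ 0.4888 -0.1882  0.2964] r [ 1.7995e+02 -4.0000e-02  1.6946e+02] F [ 0.3  0.  -0.1] w 0.0298 g 40.0
mag x,y,z mm -46.9 1.1 296.4 F 0.3 0.1 -0.1
xyz [ 0.11 -0.12  4.04] twist [ 0.05 -0.04  0.16]
```

View pics/v7.png

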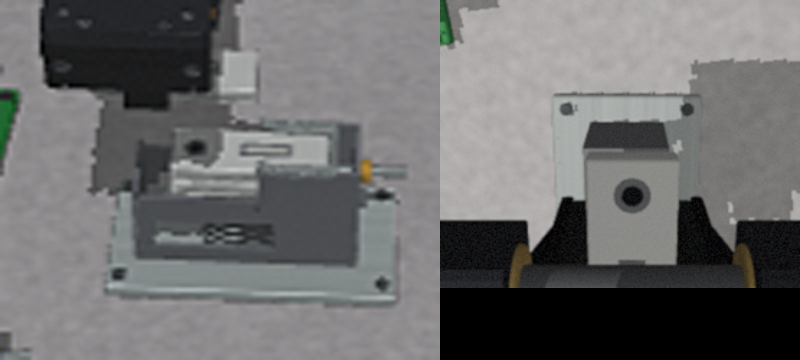

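The side view shows the cassette held level above and ahead of the stack. The wrist view has the held well at about (632,195), stand holes at (568,109) and (687,109), and the heading well aligned. I'll check the lateral offset numerically.

```bash
python3 - <<'E'
from h import *
c=pickle.load(open("w3.pkl","rb"))
f=lambda u,v:((u-440+.5)/1.44+190-.5,(v+.5)/1.44+100-.5)
o=env.get_obs();R=Ro.from_euler("xyz",o["tool_rot"],degrees=True)
z=o["tool_pos"][2]-.182-.0015+.010
for n,(u,v,zz) in {"well":(632,195,z),"frontL":(587,157,z),"frontR":(677,157,z),"hole L":(567,109,.008),"hole R":(687,109,.008),"fwall L":(592,124,.0),"fwallR":(666,124,0)}.items():
    X=ray(c,*f(u,v),zz); r=X[:2]-O
    print(n,"mag",(r@U*1e3).round(1),(r@N*1e3).round(1),"tool",(R.inv().apply(X-o["tool_pos"])*1e3).round(1))
E
```

```text
well mag -61.8 1.9 tool [ 14.8   0.6 173.5]
frontL mag -74.5 -12.2 tool [ 27.6 -13.5 173.5]
frontR mag -74.6 15.9 tool [ 27.6  14.6 173.5]
hole L mag -63.2 -32.5 tool [ 16.3 -33.9 288.4]
hole R mag -63.4 31.2 tool [ 16.3  29.8 288.5]
fwall L mag -52.9 -20.0 tool [  6.  -21.4 296.4]
fwallR mag -53.0 20.8 tool [  6.   19.3 296.4]
```

>>> servo_tool(plan=[{"xyz":[0.1,-0.15,2],"twist":[0,0,0.2],"jaw":0.8},{"xyz":[0.1,-0.15,3.8],"twist":[0,0,0.2],"jaw":0.8},{"xyz":[0.1,-0.15,3.8],"twist":[0,0,0.2],"jaw":0.8},{"xyz":[0.1,-0.15,3.8],"twist":[0,0,0.2],"jaw":0.8}], newtons=55)

```text
time_s: 5.68
tool_pos: [0.4871, -0.19, 0.258]
tool_rot: [180.0, -0.1, 169.2]
force: [0.8, -0.7, -0.3]
grip_width: 0.0295
grasp_force: 55.0
```

```bash
python3 - <<'E'
from h import *
mag();st();gomag(-48,-.5,243)
E
```

```text
mag x,y,z mm -48.3 -1.0 258.0 F 1.0 -0.6 -0.3
t 5.68 p [ 0.4871 -0.19    0.258 ] r [ 1.8000e+02 -1.3000e-01  1.6922e+02] F [ 0.8 -0.7 -0.3] w 0.0295 g 55.0
xyz [-0.03  0.05  1.5 ] twist [ 0.   -0.13 -0.08]
```

Now press down slowly to a top face of about z = 69 mm.

>>> servo_tool(plan=[{"xyz":[0,0.05,0.4],"twist":[0,0,0],"jaw":0.8},{"xyz":[0,0.05,0.7],"twist":[0,0,0],"jaw":0.8},{"xyz":[0,0.05,1.0],"twist":[0,0,0],"jaw":0.8},{"xyz":[0,0.05,1.3],"twist":[0,0,0],"jaw":0.8},{"xyz":[0,0.05,1.5],"twist":[0,0,0],"jaw":0.8},{"xyz":[0,0.05,1.5],"twist":[0,0,0],"jaw":0.8},{"xyz":[0,0.05,1.5],"twist":[0,0,0],"jaw":0.8}])

```text
time_s: 6.27
tool_pos: [0.4877, -0.1906, 0.244]
tool_rot: [180.0, 0.1, 169.1]
force: [1.4, 0.2, 3.0]
grip_width: 0.0289
grasp_force: 55.0
```

```bash
python3 - <<'E'
from h import *
mag();st();print(env.get_obs()["wrist_torque"])
c=shot("side","s3");a=c["img"][235:325,255:365,::-1]
cv2.imwrite("pics/v8.png",cv2.resize(a,(720,590),interpolation=cv2.INTER_CUBIC))
E
```

```text
mag x,y,z mm -47.5 -1.4 244.0 F 1.3 0.5 3.0
t 6.27 p [ 0.4877 -0.1906  0.244 ] r [1.7999e+02 7.0000e-02 1.6913e+02] F [1.4 0.2 3. ] w 0.0289 g 55.0
[ 0.19094708 -0.32099157 -0.0419252 ]
```

View pics/v8.png

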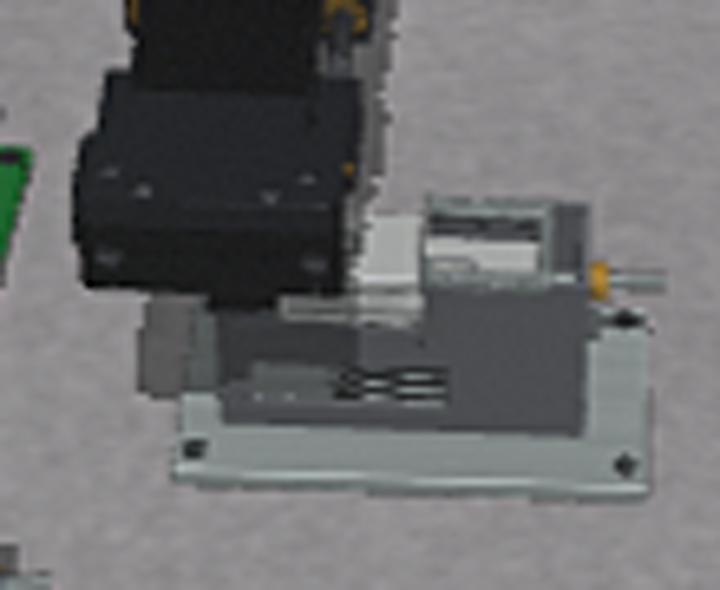

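The side view shows the stack pressed down below the lips, with the new cassette level in front of them (rear end at about (425,265)). I'll press slightly more and start sliding in.

>>> servo_tool(plan=[{"xyz":[0,0.06,0.15],"twist":[0,0,0],"jaw":0.8},{"xyz":[-0.3,0.06,0.15],"twist":[0,0,0],"jaw":0.8},{"xyz":[-0.6,0.06,0.15],"twist":[0,0,0],"jaw":0.8},{"xyz":[-0.9,0.06,0.15],"twist":[0,0,0],"jaw":0.8},{"xyz":[-1.2,0.06,0.15],"twist":[0,0,0],"jaw":0.8},{"xyz":[-1.2,0.06,0.15],"twist":[0,0,0],"jaw":0.8}])

```text
time_s: 6.82
tool_pos: [0.4997, -0.1924, 0.2421]
tool_rot: [-180.0, -0.0, 169.1]
force: [-1.2, 0.7, 2.7]
grip_width: 0.0292
grasp_force: 55.0
```

```bash
python3 - <<'E'
from h import *
mag();st()
E
```

```text
mag x,y,z mm -35.5 -1.0 242.1 F -1.3 0.5 2.7
t 6.82 p [ 0.4997 -0.1924  0.2421] r [-1.7998e+02 -1.0000e-02  1.6913e+02] F [-1.2  0.7  2.7] w 0.0292 g 55.0
```

>>> servo_tool(plan=[{"xyz":[-0.3,0,0],"twist":[0,0,0],"jaw":0.8},{"xyz":[-0.6,0,0],"twist":[0,0,0],"jaw":0.8},{"xyz":[-0.9,0,0],"twist":[0,0,0],"jaw":0.8},{"xyz":[-1.2,0,0],"twist":[0,0,0],"jaw":0.8},{"xyz":[-1.4,0,0],"twist":[0,0,0],"jaw":0.8},{"xyz":[-1.6,0,0],"twist":[0,0,0],"jaw":0.8},{"xyz":[-1.6,0,0],"twist":[0,0,0],"jaw":0.8},{"xyz":[-1.6,0,0],"twist":[0,0,0],"jaw":0.8}])

```text
time_s: 7.48
tool_pos: [0.5153, -0.1953, 0.2423]
tool_rot: [-180.0, 0.1, 169.1]
force: [-0.1, 0.1, 3.2]
grip_width: 0.0291
grasp_force: 55.0
```

```bash
python3 - <<'E'
from h import *
mag();st()
E
```

```text
mag x,y,z mm -19.6 -1.0 242.3 F -0.1 0.1 3.2
t 7.48 p [ 0.5153 -0.1953  0.2423] r [-1.8000e+02  6.0000e-02  1.6912e+02] F [-0.1  0.1  3.2] w 0.0291 g 55.0
```

>>> servo_tool(plan=[{"xyz":[-0.1,0,0],"twist":[0,0,0],"jaw":0.8},{"xyz":[-0.2,0,0],"twist":[0,0,0],"jaw":0.8},{"xyz":[-0.3,0,0],"twist":[0,0,0],"jaw":0.8},{"xyz":[-0.4,0,0],"twist":[0,0,0],"jaw":0.8},{"xyz":[-0.5,0,0],"twist":[0,0,0],"jaw":0.8},{"xyz":[-0.6,0,0],"twist":[0,0,0],"jaw":0.8},{"xyz":[-0.6,0,0],"twist":[0,0,0],"jaw":0.8}])

```text
time_s: 8.07
tool_pos: [0.521, -0.1965, 0.2422]
tool_rot: [-180.0, 0.0, 169.1]
force: [-1.6, 0.7, 2.8]
grip_width: 0.0293
grasp_force: 55.0
```

>>> servo_tool(plan=[{"xyz":[-0.05,0,0],"twist":[0,0,0],"jaw":0.8},{"xyz":[-0.1,0,0],"twist":[0,0,0],"jaw":0.8}])

```text
time_s: 8.23
tool_pos: [0.5218, -0.1966, 0.2422]
tool_rot: [180.0, -0.0, 169.1]
force: [-1.7, -0.2, 2.9]
grip_width: 0.029
grasp_force: 55.0
```

>>> servo_tool(plan=[{"xyz":[-0.05,0,0],"twist":[0,0,0],"jaw":0.8},{"xyz":[-0.1,0,0],"twist":[0,0,0],"jaw":0.8}])

```text
time_s: 8.4
tool_pos: [0.5228, -0.1968, 0.2422]
tool_rot: [180.0, -0.0, 169.1]
force: [-1.2, 0.9, 2.7]
grip_width: 0.0292
grasp_force: 55.0
```

>>> servo_tool(plan=[{"xyz":[-0.04,0,0],"twist":[0,0,0],"jaw":0.8},{"xyz":[-0.08,0,0],"twist":[0,0,0],"jaw":0.8}])

```text
time_s: 8.57
tool_pos: [0.5236, -0.1969, 0.2422]
tool_rot: [180.0, 0.0, 169.1]
force: [-1.4, -0.5, 2.4]
grip_width: 0.0292
grasp_force: 55.0
```

>>> servo_tool(plan=[{"xyz":[-0.03,0,0],"twist":[0,0,0],"jaw":0.8},{"xyz":[-0.06,0,0],"twist":[0,0,0],"jaw":0.8}])

```text
time_s: 8.73
tool_pos: [0.5242, -0.1971, 0.2422]
tool_rot: [180.0, 0.0, 169.1]
force: [-2.3, 0.4, 3.7]
grip_width: 0.0294
grasp_force: 55.0
```

>>> servo_tool(plan=[{"xyz":[-0.02,0,0],"twist":[0,0,0],"jaw":0.8},{"xyz":[-0.04,0,0],"twist":[0,0,0],"jaw":0.8}])

```text
time_s: 8.9
tool_pos: [0.5245, -0.1972, 0.2422]
tool_rot: [180.0, -0.0, 169.1]
force: [-2.7, 0.2, 2.8]
grip_width: 0.0292
grasp_force: 55.0
```

>>> servo_tool(plan=[{"xyz":[-0.02,0,0],"twist":[0,0,0],"jaw":0.8},{"xyz":[-0.04,0,0],"twist":[0,0,0],"jaw":0.8}])

```text
time_s: 9.07
tool_pos: [0.5247, -0.1972, 0.2421]
tool_rot: [180.0, -0.1, 169.1]
force: [-3.5, 0.9, 4.3]
grip_width: 0.0291
grasp_force: 55.0
```

>>> servo_tool(plan=[{"xyz":[-0.02,0,0],"twist":[0,0,0],"jaw":0.8},{"xyz":[-0.04,0,0],"twist":[0,0,0],"jaw":0.8}])

```text
time_s: 9.23
tool_pos: [0.5249, -0.1973, 0.2421]
tool_rot: [180.0, -0.1, 169.1]
force: [-5.2, 2.4, 4.4]
grip_width: 0.0294
grasp_force: 55.0
```

>>> servo_tool(plan=[{"xyz":[-0.02,0,0],"twist":[0,0,0],"jaw":0.8},{"xyz":[-0.05,0,0],"twist":[0,0,0],"jaw":0.8},{"xyz":[-0.05,0,0],"twist":[0,0,0],"jaw":0.8}])

```text
time_s: 9.48
tool_pos: [0.5251, -0.1973, 0.2418]
tool_rot: [180.0, -0.1, 169.1]
force: [-5.2, 0.8, 4.9]
grip_width: 0.0291
grasp_force: 55.0
```

>>> servo_tool(plan=[{"xyz":[-0.03,0,0],"twist":[0,0,0],"jaw":0.8},{"xyz":[-0.03,0,0],"twist":[0,0,0],"jaw":0.8}])

```text
time_s: 9.65
tool_pos: [0.5252, -0.1974, 0.2417]
tool_rot: [180.0, -0.2, 169.1]
force: [-6.0, 1.1, 4.3]
grip_width: 0.0293
grasp_force: 55.0
```

>>> servo_tool(plan=[{"xyz":[-0.05,0,0],"twist":[0,0,0],"jaw":0.8},{"xyz":[-0.05,0,0],"twist":[0,0,0],"jaw":0.8}])

```text
time_s: 9.82
tool_pos: [0.5254, -0.1974, 0.2416]
tool_rot: [180.0, -0.2, 169.1]
force: [-6.8, 1.3, 5.5]
grip_width: 0.0293
grasp_force: 55.0
```

>>> servo_tool(plan=[{"xyz":[-0.04,0,0],"twist":[0,0,0],"jaw":0.8},{"xyz":[-0.04,0,0],"twist":[0,0,0],"jaw":0.8}])

```text
time_s: 9.98
tool_pos: [0.5256, -0.1974, 0.2415]
tool_rot: [180.0, -0.3, 169.1]
force: [-7.4, 1.9, 5.3]
grip_width: 0.0293
grasp_force: 55.0
```

>>> servo_tool(plan=[{"xyz":[-0.04,0,0],"twist":[0,0,0],"jaw":0.8},{"xyz":[-0.04,0,0],"twist":[0,0,0],"jaw":0.8}])

```text
time_s: 10.15
tool_pos: [0.5257, -0.1975, 0.2414]
tool_rot: [180.0, -0.3, 169.1]
force: [-9.5, 2.4, 5.7]
grip_width: 0.0288
grasp_force: 55.0
```

>>> servo_tool(plan=[{"xyz":[0,0,0],"twist":[0,0,0],"jaw":0.8}])

```text
time_s: 10.23
tool_pos: [0.5257, -0.1975, 0.2414]
tool_rot: [180.0, -0.3, 169.1]
force: [-7.8, 2.3, 5.8]
grip_width: 0.0293
grasp_force: 55.0
```

>>> servo_tool(plan=[{"xyz":[0,0,0],"twist":[0,0,0],"jaw":0.55},{"xyz":[0,0,0],"twist":[0,0,0],"jaw":0.3},{"xyz":[0,0,0],"twist":[0,0,0],"jaw":0.3},{"xyz":[0,0,0],"twist":[0,0,0],"jaw":0.3},{"xyz":[0,0,-3],"twist":[0,0,0],"jaw":0.1},{"xyz":[0,0,-7],"twist":[0,0,0],"jaw":0},{"xyz":[0,0,-8],"twist":[0,0,0],"jaw":0},{"xyz":[0,0,-8],"twist":[0,0,0],"jaw":0},{"xyz":[0,0,-8],"twist":[0,0,0],"jaw":0}])

```text
time_s: 10.98
tool_pos: [0.5278, -0.1976, 0.3227]
tool_rot: [180.0, 0.1, 169.1]
force: [-0.2, 0.1, -0.8]
grip_width: 0.0807
grasp_force: 0.0
```

```bash
python3 - <<'E'
from h import *
st();mag()
a=shot("wrist","w4")["img"][:300,190:440,::-1];b=shot("side","s4")["img"][235:325,255:365,::-1]
cv2.imwrite("pics/v9.png",np.hstack([cv2.resize(a,(400,480)),cv2.copyMakeBorder(cv2.resize(b,(400,327),interpolation=cv2.INTER_CUBIC),0,153,0,0,cv2.BORDER_CONSTANT)]))
go([.5233,.1991,.235],[180,0,-167.3])
E
```

```text
t 10.98 p [ 0.5278 -0.1976  0.3227] r [1.7998e+02 1.3000e-01 1.6914e+02] F [-0.2  0.1 -0.8] w 0.0807 g 0.0
mag x,y,z mm -6.9 -0.9 322.7 F -0.2 0.0 -0.8
xyz [ 7.82 38.86  8.61] twist [  0.03  -0.1  -23.56]
```

View pics/v9.png

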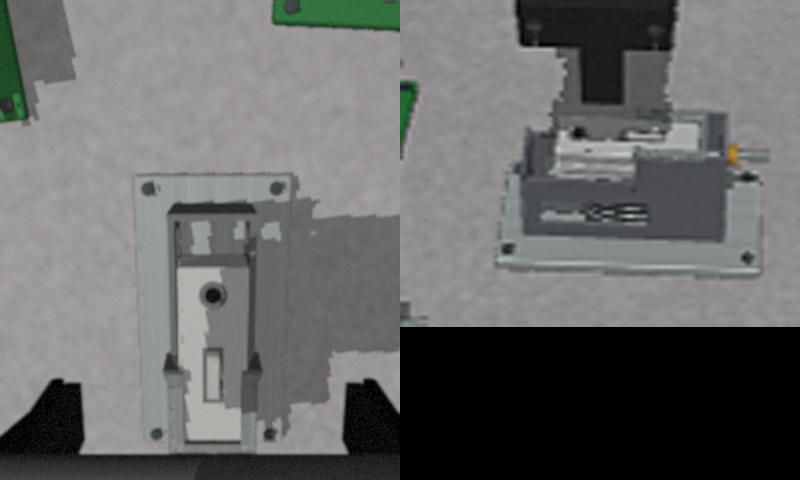

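The first cassette is home, straight under the lips with its rear end at the stop plate (about (213,442)) and the well outwards (212,295). Now for cassette B.

>>> servo_tool(plan=[{"xyz":[1,4,-1],"twist":[0,0,-3],"jaw":0},{"xyz":[7.8,38.9,3],"twist":[0,0,-23.6],"jaw":0},{"xyz":[7.8,38.9,5],"twist":[0,0,-23.6],"jaw":0},{"xyz":[7.8,38.9,6],"twist":[0,0,-23.6],"jaw":0},{"xyz":[7.8,38.9,8.6],"twist":[0,0,-23.6],"jaw":0},{"xyz":[7.8,38.9,8.6],"twist":[0,0,-23.6],"jaw":0},{"xyz":[7.8,38.9,8.6],"twist":[0,0,-23.6],"jaw":0},{"xyz":[7.8,38.9,8.6],"twist":[0,0,-23.6],"jaw":0},{"xyz":[7.8,38.9,8.6],"twist":[0,0,-23.6],"jaw":0},{"xyz":[7.8,38.9,8.6],"twist":[0,0,-23.6],"jaw":0}])

```text
time_s: 11.92
tool_pos: [0.5228, 0.2016, 0.2336]
tool_rot: [180.0, -0.2, -167.2]
force: [0.8, -0.6, -0.6]
grip_width: 0.087
grasp_force: 0.0
```

>>> servo_tool(plan=[{"xyz":[0,0,0],"twist":[0,0,0],"jaw":0},{"xyz":[0,0,0],"twist":[0,0,0],"jaw":0},{"xyz":[0,0,0],"twist":[0,0,0],"jaw":0}])

```text
time_s: 12.17
tool_pos: [0.5237, 0.1984, 0.2347]
tool_rot: [-179.9, -0.1, -167.3]
force: [-0.2, 0.4, -0.1]
grip_width: 0.0866
grasp_force: 0.0
```

```bash
python3 - <<'E'
from h import *
st();go([.5233,.1991,.187],[180,0,-167.3])
E
```

```text
t 12.17 p [0.5237 0.1984 0.2347] r [-1.7992e+02 -1.5000e-01 -1.6727e+02] F [-0.2  0.4 -0.1] w 0.0866 g 0.0
xyz [0.02 0.08 4.77] twist [-0.08 -0.15  0.03]
```

>>> servo_tool(plan=[{"xyz":[0,0.08,3],"twist":[0,0,0],"jaw":0.3},{"xyz":[0,0.08,4.5],"twist":[0,0,0],"jaw":0.4},{"xyz":[0,0.08,4.8],"twist":[0,0,0],"jaw":0.4},{"xyz":[0,0.08,4.8],"twist":[0,0,0],"jaw":0.8},{"xyz":[0,0.08,4.8],"twist":[0,0,0],"jaw":0.8},{"xyz":[0,0.08,4.8],"twist":[0,0,0],"jaw":0.8},{"xyz":[0,0.08,4.8],"twist":[0,0,0],"jaw":0.8},{"xyz":[0,0.08,4.8],"twist":[0,0,0],"jaw":0.8},{"xyz":[0,0.08,4.8],"twist":[0,0,0],"jaw":0.8},{"xyz":[0,0.08,4.8],"twist":[0,0,0],"jaw":0.8}], newtons=55)

```text
time_s: 13.0
tool_pos: [0.5242, 0.1999, 0.1886]
tool_rot: [180.0, 0.0, -167.3]
force: [-0.5, -0.4, 1.5]
grip_width: 0.0293
grasp_force: 55.0
```

```bash
python3 - <<'E'
from h import *
st();gomag(-48,-.5,296)
E
```

```text
t 13.0 p [0.5242 0.1999 0.1886] r [ 1.7999e+02  4.0000e-02 -1.6727e+02] F [-0.5 -0.4  1.5] w 0.0293 g 55.0
xyz [ 12.15 -37.18 -10.75] twist [2.000e-02 4.000e-02 2.343e+01]
```

>>> servo_tool(plan=[{"xyz":[0,0,-4],"twist":[0,0,0],"jaw":0.8},{"xyz":[0,0,-8],"twist":[0,0,0],"jaw":0.8},{"xyz":[3,-9,-10.8],"twist":[0,0,7],"jaw":0.8},{"xyz":[12.1,-37.2,-10.8],"twist":[0,0,23.4],"jaw":0.8},{"xyz":[12.1,-37.2,-10.8],"twist":[0,0,23.4],"jaw":0.8},{"xyz":[12.1,-37.2,-10.8],"twist":[0,0,23.4],"jaw":0.8},{"xyz":[12.1,-37.2,-10.8],"twist":[0,0,23.4],"jaw":0.8},{"xyz":[12.1,-37.2,-10.8],"twist":[0,0,23.4],"jaw":0.8},{"xyz":[12.1,-37.2,-10.8],"twist":[0,0,23.4],"jaw":0.8},{"xyz":[12.1,-37.2,-10.8],"twist":[0,0,23.4],"jaw":0.8}])

```text
time_s: 13.83
tool_pos: [0.4927, -0.132, 0.2939]
tool_rot: [180.0, 0.0, 169.3]
force: [0.4, -0.7, -0.5]
grip_width: 0.0292
grasp_force: 55.0
```

>>> servo_tool(plan=[{"xyz":[0,0,0],"twist":[0,0,0],"jaw":0.8},{"xyz":[0,0,0],"twist":[0,0,0],"jaw":0.8},{"xyz":[0,0,0],"twist":[0,0,0],"jaw":0.8}])

```text
time_s: 14.08
tool_pos: [0.4934, -0.1296, 0.2934]
tool_rot: [180.0, -0.0, 169.3]
force: [1.9, -0.0, -1.1]
grip_width: 0.0291
grasp_force: 55.0
```

```bash
python3 - <<'E'
from h import *
st();mag();gomag(-48,-.5,258)
E
```

```text
t 14.08 p [ 0.4934 -0.1296  0.2934] r [ 1.7995e+02 -1.0000e-02  1.6931e+02] F [ 1.9 -0.  -1.1] w 0.0291 g 55.0
mag x,y,z mm -53.3 59.5 293.4 F 1.8 0.3 -1.1
xyz [-0.53 -6.    3.53] twist [ 0.05 -0.01  0.01]
```

>>> servo_tool(plan=[{"xyz":[-0.5,-3,0],"twist":[0,0,0],"jaw":0.8},{"xyz":[-0.5,-6,0],"twist":[0,0,0],"jaw":0.8},{"xyz":[-0.5,-6,0],"twist":[0,0,0],"jaw":0.8},{"xyz":[-0.5,-6,2],"twist":[0,0,0],"jaw":0.8},{"xyz":[-0.5,-6,3.4],"twist":[0,0,0],"jaw":0.8},{"xyz":[-0.5,-6,3.4],"twist":[0,0,0],"jaw":0.8},{"xyz":[-0.5,-6,3.4],"twist":[0,0,0],"jaw":0.8},{"xyz":[-0.5,-6,3.4],"twist":[0,0,0],"jaw":0.8}])

```text
time_s: 14.75
tool_pos: [0.4879, -0.1889, 0.26]
tool_rot: [180.0, 0.0, 169.4]
force: [1.1, 0.1, -0.4]
grip_width: 0.0286
grasp_force: 55.0
```

```bash
python3 - <<'E'
from h import *
st();mag();gomag(-48,-1,243.5)
c=shot("wrist","w5");o=env.get_obs()
R=Ro.from_euler("xyz",o["tool_rot"],degrees=True)
# expected pixel of the held well (13 mm grip offset) and of the well as found near it
p=proj(c,o["tool_pos"]+R.apply([.015,0,.1750]))[0]
g=cv2.medianBlur(cv2.cvtColor(c["img"],cv2.COLOR_RGB2GRAY),3);x,y=p.astype(int);w=g[y-25:y+25,x-20:x+20]
ys,xs=np.where(w<70);print(p,len(xs),xs.mean()+x-20,ys.mean()+y-25,"px/mm",np.diff(proj(c,[o["tool_pos"]+R.apply([.015,0,.175]),o["tool_pos"]+R.apply([.025,0,.175])]),axis=0)/10)
E
```

```text
t 14.75 p [ 0.4879 -0.1889  0.26  ] r [1.7999e+02 4.0000e-02 1.6944e+02] F [ 1.1  0.1 -0.4] w 0.0286 g 55.0
mag x,y,z mm -47.7 0.2 260.0 F 1.0 0.3 -0.4
xyz [ 0.03 -0.12  1.65] twist [0.01 0.04 0.14]
[321.45032894 234.24634702] 192 323.109375 231.6875 px/mm [[-0.00307499 -2.04482883]]
```

>>> servo_tool(plan=[{"xyz":[0,-0.1,0.5],"twist":[0,0,0.1],"jaw":0.8},{"xyz":[0,-0.1,0.8],"twist":[0,0,0.1],"jaw":0.8},{"xyz":[0,-0.1,1.1],"twist":[0,0,0.1],"jaw":0.8},{"xyz":[0,-0.1,1.4],"twist":[0,0,0.1],"jaw":0.8},{"xyz":[0,-0.1,1.7],"twist":[0,0,0.1],"jaw":0.8},{"xyz":[0,-0.1,1.75],"twist":[0,0,0.1],"jaw":0.8},{"xyz":[0,-0.1,1.75],"twist":[0,0,0.1],"jaw":0.8}])

```text
time_s: 15.38
tool_pos: [0.4874, -0.191, 0.2421]
tool_rot: [-180.0, 0.1, 169.2]
force: [2.6, 0.1, 4.4]
grip_width: 0.0288
grasp_force: 55.0
```

```bash
python3 - <<'E'
from h import *
mag()
a=shot("side","s5")["img"][235:325,255:365,::-1]
cv2.imwrite("pics/v10.png",cv2.resize(a,(720,590),interpolation=cv2.INTER_CUBIC))
E
```

```text
mag x,y,z mm -47.8 -1.9 242.1 F 2.5 0.6 4.4
```

View pics/v10.png

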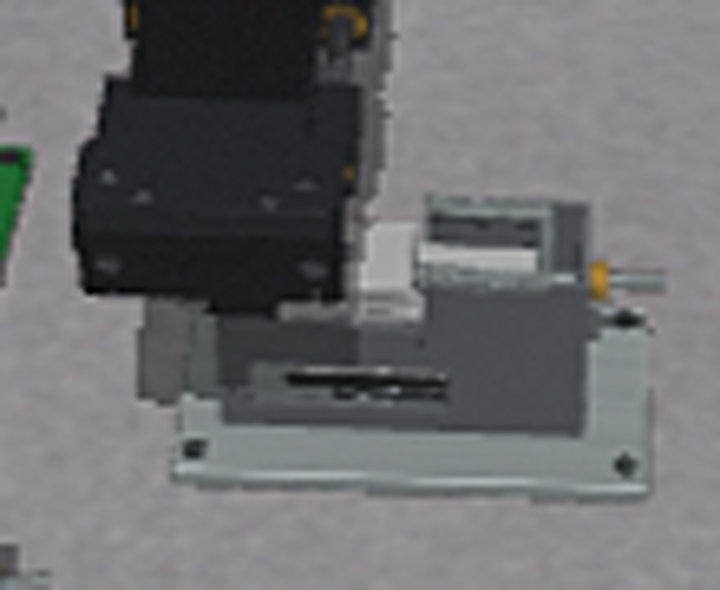

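The side view shows the second cassette pressed down with its rear end below the lips (about (420,255)). It's slightly deep, so I'll ease up 1 mm and slide in.

>>> servo_tool(plan=[{"xyz":[0,0.08,-0.1],"twist":[0,0,0],"jaw":0.8},{"xyz":[-0.3,0.08,-0.1],"twist":[0,0,0],"jaw":0.8},{"xyz":[-0.6,0.08,-0.1],"twist":[0,0,0],"jaw":0.8},{"xyz":[-0.9,0.08,-0.1],"twist":[0,0,0],"jaw":0.8},{"xyz":[-1.2,0.08,-0.1],"twist":[0,0,0],"jaw":0.8},{"xyz":[-1.2,0.08,-0.1],"twist":[0,0,0],"jaw":0.8}])

```text
time_s: 15.93
tool_pos: [0.4993, -0.1924, 0.2426]
tool_rot: [-180.0, -0.0, 169.2]
force: [-1.2, 0.9, 4.1]
grip_width: 0.0289
grasp_force: 55.0
```

```bash
python3 - <<'E'
from h import *
mag();st()
E
```

```text
mag x,y,z mm -35.9 -1.1 242.6 F -1.3 0.7 4.1
t 15.93 p [ 0.4993 -0.1924  0.2426] r [-1.7998e+02 -3.0000e-02  1.6923e+02] F [-1.2  0.9  4.1] w 0.0289 g 55.0
```

>>> servo_tool(plan=[{"xyz":[-0.3,0,0],"twist":[0,0,0],"jaw":0.8},{"xyz":[-0.6,0,0],"twist":[0,0,0],"jaw":0.8},{"xyz":[-0.9,0,0],"twist":[0,0,0],"jaw":0.8},{"xyz":[-1.2,0,0],"twist":[0,0,0],"jaw":0.8},{"xyz":[-1.4,0,0],"twist":[0,0,0],"jaw":0.8},{"xyz":[-1.6,0,0],"twist":[0,0,0],"jaw":0.8},{"xyz":[-1.7,0,0],"twist":[0,0,0],"jaw":0.8},{"xyz":[-1.7,0,0],"twist":[0,0,0],"jaw":0.8}])

```text
time_s: 16.6
tool_pos: [0.516, -0.1956, 0.243]
tool_rot: [-180.0, 0.0, 169.2]
force: [-0.8, 0.8, 2.8]
grip_width: 0.029
grasp_force: 55.0
```

>>> servo_tool(plan=[{"xyz":[-0.1,0,0],"twist":[0,0,0],"jaw":0.8},{"xyz":[-0.2,0,0],"twist":[0,0,0],"jaw":0.8},{"xyz":[-0.3,0,0],"twist":[0,0,0],"jaw":0.8},{"xyz":[-0.4,0,0],"twist":[0,0,0],"jaw":0.8},{"xyz":[-0.5,0,0],"twist":[0,0,0],"jaw":0.8},{"xyz":[-0.55,0,0],"twist":[0,0,0],"jaw":0.8},{"xyz":[-0.55,0,0],"twist":[0,0,0],"jaw":0.8}])

```text
time_s: 17.18
tool_pos: [0.5212, -0.1966, 0.243]
tool_rot: [180.0, 0.0, 169.2]
force: [-1.7, 1.5, 3.2]
grip_width: 0.0289
grasp_force: 55.0
```

>>> servo_tool(plan=[{"xyz":[-0.05,0,0],"twist":[0,0,0],"jaw":0.8},{"xyz":[-0.1,0,0],"twist":[0,0,0],"jaw":0.8}])

```text
time_s: 17.35
tool_pos: [0.5219, -0.1968, 0.2429]
tool_rot: [180.0, -0.0, 169.2]
force: [-2.6, 0.7, 5.7]
grip_width: 0.0293
grasp_force: 55.0
```

>>> servo_tool(plan=[{"xyz":[-0.04,0,0],"twist":[0,0,0],"jaw":0.8},{"xyz":[-0.08,0,0],"twist":[0,0,0],"jaw":0.8}])

```text
time_s: 17.52
tool_pos: [0.5228, -0.197, 0.243]
tool_rot: [180.0, -0.0, 169.2]
force: [-2.7, -0.1, 4.9]
grip_width: 0.0289
grasp_force: 55.0
```

>>> servo_tool(plan=[{"xyz":[-0.04,0,0],"twist":[0,0,0],"jaw":0.8},{"xyz":[-0.08,0,0],"twist":[0,0,0],"jaw":0.8}])

```text
time_s: 17.68
tool_pos: [0.5236, -0.1971, 0.2429]
tool_rot: [180.0, 0.0, 169.2]
force: [-3.0, 1.2, 6.4]
grip_width: 0.0293
grasp_force: 55.0
```

>>> servo_tool(plan=[{"xyz":[-0.03,0,0],"twist":[0,0,0],"jaw":0.8},{"xyz":[-0.06,0,0],"twist":[0,0,0],"jaw":0.8}])

```text
time_s: 17.85
tool_pos: [0.5242, -0.1972, 0.2429]
tool_rot: [180.0, 0.0, 169.2]
force: [-2.6, 0.5, 5.3]
grip_width: 0.0289
grasp_force: 55.0
```

>>> servo_tool(plan=[{"xyz":[-0.03,0,0],"twist":[0,0,0],"jaw":0.8},{"xyz":[-0.06,0,0],"twist":[0,0,0],"jaw":0.8}])

```text
time_s: 18.02
tool_pos: [0.5248, -0.1973, 0.2429]
tool_rot: [180.0, 0.0, 169.2]
force: [-3.6, 0.4, 4.1]
grip_width: 0.0296
grasp_force: 55.0
```

>>> servo_tool(plan=[{"xyz":[-0.02,0,0],"twist":[0,0,0],"jaw":0.8},{"xyz":[-0.05,0,0],"twist":[0,0,0],"jaw":0.8}])

```text
time_s: 18.18
tool_pos: [0.5253, -0.1974, 0.2429]
tool_rot: [180.0, -0.0, 169.2]
force: [-2.9, 0.5, 5.6]
grip_width: 0.0291
grasp_force: 55.0
```

>>> servo_tool(plan=[{"xyz":[-0.02,0,0],"twist":[0,0,0],"jaw":0.8},{"xyz":[-0.05,0,0],"twist":[0,0,0],"jaw":0.8}])

```text
time_s: 18.35
tool_pos: [0.5258, -0.1975, 0.2429]
tool_rot: [180.0, 0.0, 169.2]
force: [-3.6, 1.6, 4.8]
grip_width: 0.029
grasp_force: 55.0
```

>>> servo_tool(plan=[{"xyz":[-0.02,0,0],"twist":[0,0,0],"jaw":0.8},{"xyz":[-0.05,0,0],"twist":[0,0,0],"jaw":0.8}])

```text
time_s: 18.52
tool_pos: [0.5261, -0.1976, 0.2429]
tool_rot: [180.0, -0.0, 169.2]
force: [-4.2, -0.0, 5.8]
grip_width: 0.0286
grasp_force: 55.0
```

>>> servo_tool(plan=[{"xyz":[-0.02,0,0],"twist":[0,0,0],"jaw":0.8},{"xyz":[-0.05,0,0],"twist":[0,0,0],"jaw":0.8}])

```text
time_s: 18.68
tool_pos: [0.5263, -0.1976, 0.2428]
tool_rot: [180.0, -0.1, 169.2]
force: [-4.1, 1.6, 5.1]
grip_width: 0.0289
grasp_force: 55.0
```

>>> servo_tool(plan=[{"xyz":[-0.04,0,0],"twist":[0,0,0],"jaw":0.8},{"xyz":[-0.08,0,0],"twist":[0,0,0],"jaw":0.8},{"xyz":[-0.08,0,0],"twist":[0,0,0],"jaw":0.8}])

```text
time_s: 18.93
tool_pos: [0.5267, -0.1977, 0.2425]
tool_rot: [180.0, -0.2, 169.2]
force: [-5.4, 1.1, 5.7]
grip_width: 0.0292
grasp_force: 55.0
```

>>> servo_tool(plan=[{"xyz":[-0.04,0,0],"twist":[0,0,0],"jaw":0.8},{"xyz":[-0.08,0,0],"twist":[0,0,0],"jaw":0.8},{"xyz":[-0.08,0,0],"twist":[0,0,0],"jaw":0.8}])

```text
time_s: 19.18
tool_pos: [0.527, -0.1979, 0.2422]
tool_rot: [180.0, -0.3, 169.2]
force: [-7.5, 0.2, 5.9]
grip_width: 0.029
grasp_force: 55.0
```

>>> servo_tool(plan=[{"xyz":[-0.03,0,0],"twist":[0,0,0],"jaw":0.8},{"xyz":[-0.05,0,0],"twist":[0,0,0],"jaw":0.8},{"xyz":[-0.05,0,0],"twist":[0,0,0],"jaw":0.8}])

```text
time_s: 19.43
tool_pos: [0.5272, -0.1979, 0.2421]
tool_rot: [180.0, -0.3, 169.2]
force: [-7.6, 1.9, 7.3]
grip_width: 0.0291
grasp_force: 55.0
```

>>> servo_tool(plan=[{"xyz":[-0.05,0,0],"twist":[0,0,0],"jaw":0.8},{"xyz":[-0.08,0,0],"twist":[0,0,0],"jaw":0.8},{"xyz":[-0.08,0,0],"twist":[0,0,0],"jaw":0.8}])

```text
time_s: 19.68
tool_pos: [0.5275, -0.198, 0.2418]
tool_rot: [180.0, -0.4, 169.2]
force: [-8.8, 2.2, 7.4]
grip_width: 0.0288
grasp_force: 55.0
```

>>> servo_tool(plan=[{"xyz":[0,0,0],"twist":[0,0,0],"jaw":0.8},{"xyz":[0,0,0],"twist":[0,0,0],"jaw":0.8}])

```text
time_s: 19.85
tool_pos: [0.5275, -0.198, 0.2418]
tool_rot: [180.0, -0.4, 169.2]
force: [-9.5, 1.5, 6.9]
grip_width: 0.029
grasp_force: 55.0
```

Total is about 9.3 N against roughly 3 N of drag, so the stop carries 6–7 N. Letting go.

>>> servo_tool(plan=[{"xyz":[0,0,0],"twist":[0,0,0],"jaw":0.55},{"xyz":[0,0,0],"twist":[0,0,0],"jaw":0.3},{"xyz":[0,0,0],"twist":[0,0,0],"jaw":0.3},{"xyz":[0,0,0],"twist":[0,0,0],"jaw":0.3},{"xyz":[0,0,-3],"twist":[0,0,0],"jaw":0.1},{"xyz":[0,0,-7],"twist":[0,0,0],"jaw":0},{"xyz":[0,0,-8],"twist":[0,0,0],"jaw":0},{"xyz":[0,0,-8],"twist":[0,0,0],"jaw":0},{"xyz":[0,0,-8],"twist":[0,0,0],"jaw":0}])

```text
time_s: 20.6
tool_pos: [0.53, -0.1982, 0.3235]
tool_rot: [180.0, 0.1, 169.2]
force: [-0.3, -0.0, -1.4]
grip_width: 0.0804
grasp_force: 0.0
```

```bash
python3 - <<'E'
from h import *
st()
w=shot("wrist","w6");a=w["img"][:300,190:440,::-1];b=shot("side","s6")["img"][235:325,255:365,::-1]
cv2.imwrite("pics/v11.png",np.hstack([cv2.resize(a,(400,480)),cv2.copyMakeBorder(cv2.resize(b,(400,327),interpolation=cv2.INTER_CUBIC),0,153,0,0,cv2.BORDER_CONSTANT)]))
# well centre in magazine frame, before (w4) and after (w6)
for c in (pickle.load(open("w4.pkl","rb")),w):
    g=cv2.cvtColor(c["img"],cv2.COLOR_RGB2GRAY);p=proj(c,[*(O+U*-.025),.07])[0].astype(int)
    s=g[p[1]-12:p[1]+12,p[0]-12:p[0]+12];ys,xs=np.where(s<60);X=ray(c,xs.mean()+p[0]-12,ys.mean()+p[1]-12,.07)[:2]-O
    print(len(xs),(X@U*1e3).round(1),(X@N*1e3).round(1))
E
```

```text
t 20.6 p [ 0.53   -0.1982  0.3235] r [1.7998e+02 1.4000e-01 1.6924e+02] F [-0.3 -0.  -1.4] w 0.0804 g 0.0
72 -24.8 -0.5
70 -24.6 -0.6
```

The well of the new top cassette is at the same spot as the first one when home (-24.6 against -24.8 mm), so it is seated at the stop. Handing in.

```bash
python3 -c "
from cell import env
print(env.sign_off())"
```

```text
the job is handed in; nothing more can be done
None
```

Both cassettes are loaded under the lips, well ends outwards, each pushed to the back stop at an estimated 6–7 N (wrist force less sliding drag) and released; the job was handed in at about 21 s on the robot's clock, and the final seating was checked by image measurement rather than by viewing a last picture.

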